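# Lock the cup onto the spray gun

## Robot

A 6-joint arm with a two-finger parallel gripper is mounted at the origin on the work surface. World frame = base frame: x ahead of the robot, y to its left, z up, the work surface at z = 0. Lengths are in m, angles in degrees, forces in N, time in s.
With the tool pointing down it reaches from about 0.275 to 0.75 m from the base axis. Payload 10.2 kg.
Tool frame: the origin (TCP) lies midway between the tips of the shut fingers; the grasp point (between the pads) lies 19 mm behind it; z points along the fingers, x is the direction in which the jaws open and shut, and the axes are right-handed (so a half turn about z gives the same grasp; the last joint's range is limited). The gripper opens to 85 mm and grips with 20 to 120 N. Pads are 22 mm wide; open, the fingers measure 114 mm over their backs; the gripper's body (76 mm by 85 mm) begins 54 mm behind the grasp point. The pads swing forward as they close: fully open they stand 13 mm farther back than shut.
Start: joints at [-76.455, 17.928, 85.812, -0, 76.261, -12.8], TCP at [0.233, -0.47, 0.231] pointing down, gripper open.
Joint ranges: [-168.41, 168.41], [-55.51, 124.54], [10.69, 146.95], [-70.63, 250.63], [1, 178], [-165.06, 165.06]. Speed limits (degrees/s): [136.94, 136.94, 172.46, 180, 180, 180].

## Interface

Orientations are given as [roll, pitch, yaw] about the fixed x, y, z axes, in that order (R = Rz(yaw) Ry(pitch) Rx(roll)).
In Python, from workcell import env, eyes, search_frame, place_of gives the robot as it stands.
- The arm moves only by the tool step_arm, never from a script. Its argument "series" is a list of rows, each a list of 3 entries, a list of its own where there are three numbers: the shift along the tool's x, y, z in units of 30 mm (1.0 is 30 mm), then the turn, a rotation vector about the tool's x, y, z in degrees, then the closure, from 0 (fully open) to 1 (shut). A call has 1 to 8 rows; each row shifts and turns the commanded pose from where the row before left it, along the tool's axes as they then stand; what a row does not reach is not made up. A row lasts 1/12 s, in which the tool goes at most 41.7 mm and 7.16 degrees, less where a joint would pass 70% of its speed; a pose out of reach is approached as far as the arm can. A call is refused whole if a number of a shift passes 1 or a number of a turn 7.16, either way. A call with a gripper value outside its range is refused whole. The fingers move at their own pace and stop on an object; the grip force is fixed at half the most. Time passes only in rows, so rows that do not move let the fingers close. It gives the time, the measured TCP pose, the force and the opening at its end, in the units of the state.
- env.read_state(): the state, without advancing time (a new reading comes with each control period).
- eyes.grab_frame(name): name is "side" or "top"; returns a dict with "pixels" (480x640x3 uint8, red, green, blue), "intrinsics" (3x3 intrinsics, pixels), "k1" (the pictures are not rectified: a ray, as slopes to the right and down, at radius r is drawn at 1 + k1 r^2 times it, then the intrinsics apply), "rvec" (rotation vector, rad) and "tvec" (3), from world to camera coordinates, as OpenCV has them. Camera axes: x right, y down, z forward; pixel columns grow to the right and rows downward; lengths in m; the calibration is good to about 2 mm. A picture is of the moment at which its call begins. There is no depth.
- env.job_done(): hands the job in, once; it reports no verdict.
Trained networks look in a picture, given as the dict that the camera call returned (one of the last four; its "shot" number tells which), for a name from the list of things; names that differ only in an ending like _2 or _b are one class to them, and where a whole thing is asked for, a point or a joint stands for the part that bears it (a point fixed in the world has none). Each returns a list of dicts, best first, with "score" (0 to 1); they miss things now and then, are a little off and sometimes report something else, mostly with a low value. They report only what shows in the picture. A call takes as long as a camera call. They do not tell look-alikes from the thing itself.
- search_frame(picture, query): "rect" ([left, top, width, height] in pixels, round what is visible of it).
- place_of(picture, query): "uv" ([column, row] in pixels: a listed point, or the origin of a listed thing).
The state is a dict: "t": time; "joints": joint angles; "dq": joint speeds; "tau": joint torques, N m; "tcp_pos": TCP position; "eef_rot": TCP orientation; "ft_force": force on the tool from outside, world axes, zero at the start; "wrist_torque": the same for the moment, N m; "gripper_width": opening from 0.0 (shut) to 1.0 (fully open).
Only numpy, scipy, OpenCV 4.12 (cv2) and the standard library are available. Lean on these libraries where they do the work, as an engineer would, in place of code of your own. Each camera call takes 0.05 s, during which the arm holds its last target.

## Task

Lift the lidded cup out of its filling stand and lock it onto the spray gun: enter the lugs on its neck into the slots of the gun's socket, press it down against the spring seal and twist it clockwise (seen from above) to the stop, so that when you let go it springs up into its seats and stays locked there. Keep the cup upright and do not force it - the lid's orange bar shows the lugs only roughly, so feel for the slots with light pressure - and leave the other things on the bench where they are.

Things in the scene. Friction and masses are not known exactly. Their poses are not given: they have to be found in the camera images.
- cup_lid: Black screw lid (44 mm wide, 12 mm high) on the white cup; origin at the centre of its underside, on the cup's axis, z up, +x along the orange bar on its top. Screwed on by hand: a lug of the cup lies under the bar only roughly, up to 17 degrees (0.3 rad) off either way, not measured. The lid is tight and does not turn on the cup in this job. Cup with lid: 0.12 to 0.2 kg.
- cup_grip (a point): Point on the cup's axis 34 mm below the lid's origin (axes as the lid's), middle of the round white body, 56 mm wide from 29 mm above to 29 mm below this point: the place to grip. Sturdy: 30 to 45 N of grip does no harm. Below it a cone narrows to the 32 mm neck.
- neck_tip (a point): Centre of the flat lower end of the cup's neck, 103 mm below the lid's origin (axes as the lid's, so lug angle only rough). The neck is 32 mm wide, its last 4 mm tapered to 26 mm. Three red lugs, 120 degrees apart, reach 21 mm from the axis, are 8 mm wide, and lie 6 to 11 mm above the tip.
- gun: Aluminium spray gun, fixed in its stand; origin at the centre of the mouth (rim) of the round socket on top, 205 mm above the bench, z up, +x to the brass nozzle. Socket 56 mm wide outside, bore 34.4 mm; three slots 10 mm wide (red marks outside) open down from the rim at 0, 120, 240 degrees from +x about z. Nothing of the gun is higher than the rim.
- socket_seat (a point): On the socket's axis, 8.5 mm below the rim, level with the undersides of locked lugs. A lug goes down its slot until its underside is over 11 mm below the rim (ledge at 13.5), turns 50 degrees clockwise from above (the other way is blocked) to a solid stop and there rises 2.5 mm into its seat. Lid origin above rim: 97 mm lugs on the rim, under 86 turning, 84 on the ledge, 88.5 locked.
- seal (a joint): Spring-loaded black seal in the socket: how far it is pressed down, m (0 = up, its face 10.5 mm below the rim; the neck's tip presses it, 4 mm when locked). It pushes up with 4 N at 0, rising 0.8 N per mm. Under that pressure the cup turns freely (under 0.1 N m) until the solid stop.
- cup_stand: Fixed filling stand: blue base 120 x 100 mm, steel ring plate 84 x 84 mm with its top 64 mm above the bench and a 48 mm hole in which the cup's cone hangs; origin on the bench under the hole. The seated cup's lid origin is about 133 mm above the bench.
- glue_bottle: small amber bottle with a yellow cap, 42 mm wide, 85 mm high, standing; origin at the centre of its underside, a bystander
- jar: glass jar with a green lid, 70 mm wide, 95 mm high, standing; origin at the centre of its underside, a bystander
- sanding_block: black sanding block 110 x 65 x 35 mm; origin at the centre of its underside, a bystander
- tape_roll: yellow roll of masking tape, 90 mm wide, 24 mm high, lying flat; origin at the centre of its underside, a bystander
- gun_spanner: steel spanner about 160 mm long, lying flat; origin at the centre of its underside, a bystander
- spare_lid: a spare black lid with an orange bar, like the cup's, 44 mm wide, lying alone on the bench; origin at the centre of its underside, a bystander
- spare_air_cap: spare brass air cap, 33 mm wide, 16 mm high; origin at the centre of its underside, a bystander
Mind the look-alikes: they are no part of the job. What is shaped like the part that bears cup_lid but purple is not meant.

How it is judged:
By the outcome, as a careful person would: the job done as asked, in the order asked, and still so for the second after the job is handed in, with the robot touching nothing.
It also fails if it takes over 69 s, if anything falls off the work surface, if the arm or the gripper's body presses on something with over 40 N, if the wrist force passes 120 N, or if a joint passes its speed limit or range.

## Working session

There is one attempt and no reset: what is moved stays moved. The work goes in short steps, Python scripts to look and compute and a tool call to move; the robot and the scene stay as the last step left them, time stands still between calls to the robot, and variables do not carry over. Pictures are saved under pics/ and viewed, and the job is handed in when it is done.

Besides the shell and the picture viewer there is one more tool, called after "Request:" as a command line: name --argument value ..., lists and objects as JSON in quotes. step_arm: Moves the arm, as the interface text tells. Its arguments: {"type":"object","properties":{"series":{"type":"array"}},"required":["series"]}

```bash
mkdir -p pics; ls; cat > h.py <<'E'
import numpy as np, cv2
from workcell import env, eyes, search_frame, place_of
def save(p,name,crop=None,s=1):
    im=cv2.cvtColor(p["pixels"],cv2.COLOR_RGB2BGR)
    if crop: x,y,w,h=crop; im=im[y:y+h,x:x+w]
    if s!=1: im=cv2.resize(im,None,fx=s,fy=s,interpolation=cv2.INTER_CUBIC)
    cv2.imwrite("pics/"+name,im)
def ray(p,uv):
    K=np.array(p["intrinsics"]);k1=p["k1"]
    d=np.array([(uv[0]-K[0,2])/K[0,0],(uv[1]-K[1,2])/K[1,1]])
    u=d.copy()
    for _ in range(30): u=d/(1+k1*(u@u))
    R=cv2.Rodrigues(np.array(p["rvec"],float))[0];t=np.array(p["tvec"],float).ravel()
    return -R.T@t, R.T@np.array([u[0],u[1],1])
def at_z(p,uv,z):
    c,d=ray(p,uv); return c+d*(z-c[2])/d[2]
def proj(p,X):
    R=cv2.Rodrigues(np.array(p["rvec"],float))[0];t=np.array(p["tvec"],float).ravel()
    c=R@np.array(X)+t;u=c[:2]/c[2];u=u*(1+p["k1"]*(u@u));K=np.array(p["intrinsics"])
    return np.array([K[0,0]*u[0]+K[0,2],K[1,1]*u[1]+K[1,2]])
def tri(ps):
    A=np.zeros((3,3));b=np.zeros(3)
    for p,uv in ps:
        c,d=ray(p,uv);d=d/np.linalg.norm(d);M=np.eye(3)-np.outer(d,d);A+=M;b+=M@c
    X=np.linalg.solve(A,b);return X,[np.linalg.norm(proj(p,X)-uv) for p,uv in ps]
E
python3 - <<'E'
from h import *
print(env.read_state())
a=eyes.grab_frame("side");b=eyes.grab_frame("top")
save(a,"s0.png");save(b,"t0.png")
for n,p in(("side",a),("top",b)):
    print(n,ray(p,(320,240)))
    for q in["cup_lid","cup_grip","gun","socket_seat","cup_stand","spare_lid"]:
        print(q,[(np.round(r["uv"],1).tolist(),round(r["score"],2)) for r in place_of(p,q)][:4])
E
```

```text
pics
{'t': 0.0, 'joints': array([-7.64558493e+01,  1.79621026e+01,  8.58540150e+01,  2.92059502e-05,
        7.62617221e+01, -1.27978010e+01]), 'dq': array([ 1.56198432e-01,  8.04287619e-02, -2.84415342e-02, -3.33222030e-03,
       -7.87892238e-06,  3.47143565e-02]), 'tau': array([-3.10142510e-03, -4.12269831e+01, -2.59743047e+01, -4.10928915e-04,
        4.23808931e-03, -7.62404284e-06]), 'tcp_pos': array([ 0.23290089, -0.47022323,  0.2307113 ]), 'eef_rot': array([-1.79982730e+02,  7.58997105e-02, -6.36580438e+01]), 'ft_force': array([-0.20448092, -0.33675755,  0.02068262]), 'wrist_torque': array([ 0.03617614,  0.03445197, -0.00058528]), 'gripper_width': 1.0022760192523257}
side (array([ 0.28787705, -0.93571919,  0.87060105]), array([ 0.21969983,  0.77730391, -0.58960412]))
cup_lid [([315.4, 299.3], 0.58)]
cup_grip [([319.2, 341.3], 0.57), ([314.8, 312.1], 0.49)]
gun [([301.4, 186.2], 0.83)]
socket_seat [([295.8, 196.9], 0.89)]
cup_stand [([320.9, 370.8], 0.84)]
spare_lid [([360.0, 234.6], 0.59), ([319.9, 343.0], 0.27)]
top (array([0.3365945 , 0.00407205, 1.32746341]), array([ 0.14173673, -0.00935522, -0.98995055]))
cup_lid [([372.9, 244.9], 0.77), ([422.2, 252.6], 0.49)]
cup_grip []
gun [([237.8, 220.4], 0.59)]
socket_seat [([242.3, 220.8], 0.91), ([158.8, 214.5], 0.25)]
cup_stand [([412.0, 255.9], 0.59)]
spare_lid [([239.7, 169.4], 0.72)]
```

View pics/s0.png

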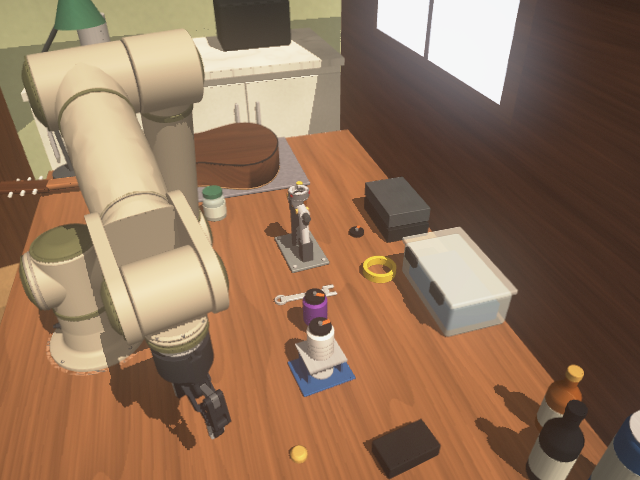

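View pics/t0.png

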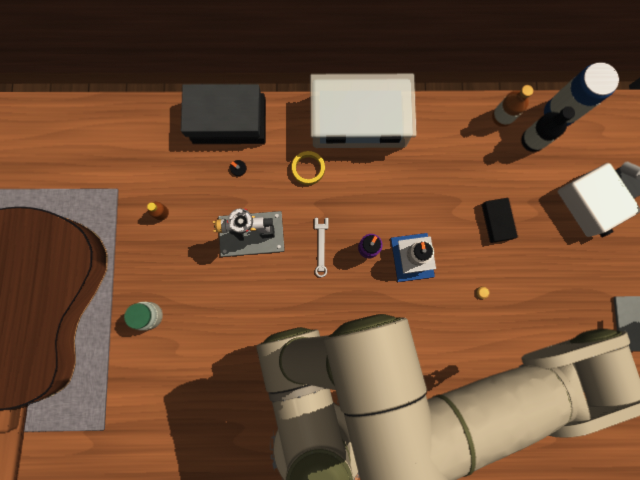

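Two candidates bear a lid with an orange bar. At top (371,243) / side (315,297) is a purple cup, the look-alike. At top (422,252) / side (321,328) is a white cup hanging in the ring of the blue-based stand, and this is the one meant. The lid at top (238,168) is the spare. I'll confirm in crops.

```bash
python3 - <<'E'
from h import *
a=eyes.grab_frame("side");b=eyes.grab_frame("top")
ca=cv2.resize(cv2.cvtColor(a["pixels"],4)[270:400,265:365],None,fx=4,fy=4,interpolation=2)
cb=cv2.resize(cv2.cvtColor(b["pixels"],4)[215:290,340:450],None,fx=3.6,fy=3.6,interpolation=2)
cc=cv2.resize(cv2.cvtColor(b["pixels"],4)[190:260,205:295],None,fx=4,fy=3.6,interpolation=2)
o=np.zeros((540,800,3),np.uint8);o[:520,:400]=ca;o[:270,400:796]=cb;o[270:522,400:760]=cc
cv2.imwrite("pics/c1.png",o)
E
```

```text
(no output)
```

View pics/c1.png

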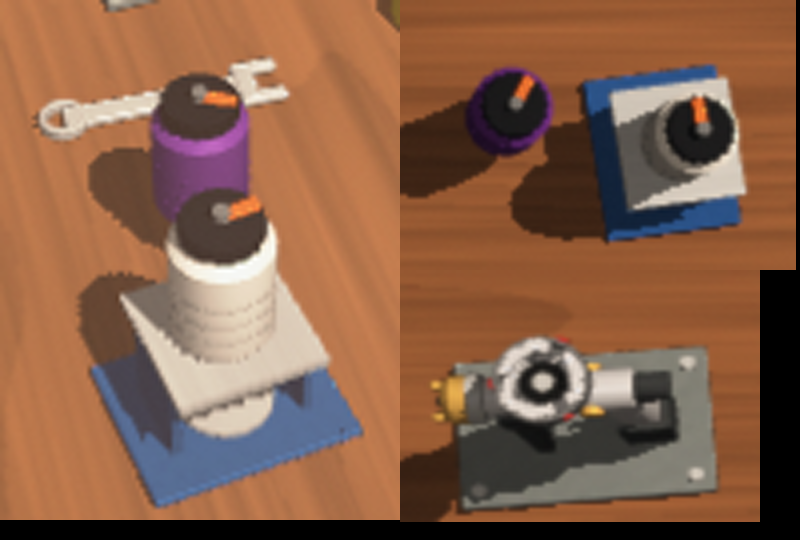

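The crop confirms it: the white cup hangs in the steel ring on the blue base, while the other one is purple and stands on the bench. The orange bar runs from the lid's knob outward. The gun's nozzle points left in the top picture, with red marks around the socket. Next I measure.

```bash
python3 - <<'E'
from h import *
a=eyes.grab_frame("side");b=eyes.grab_frame("top")
for n,p,box in(("side",a,(300,312,45,30)),("top",b,(405,230,40,40)),):
    x,y,w,h=box
    hsv=cv2.cvtColor(p["pixels"],cv2.COLOR_RGB2HSV)[y:y+h,x:x+w].astype(int)
    org=(hsv[...,0]<22)&(hsv[...,1]>190)&(hsv[...,2]>170)
    dark=(hsv[...,2]<85)
    for nm,m in(("orange",org),("dark",dark)):
        nn,lab,st,ce=cv2.connectedComponentsWithStats(m.astype(np.uint8))
        for i in range(1,nn):
            if st[i,4]>8: print(n,nm,st[i]+[x,y,0,0,0],ce[i]+[x,y])
    for q in["cup_lid","spare_lid","gun","socket_seat","neck_tip","cup_grip"]:
        print(q,[(np.round(r["rect"],1).tolist(),round(r["score"],2)) for r in search_frame(p,q)][:4])
# gun marks
p=b;hsv=cv2.cvtColor(p["pixels"],cv2.COLOR_RGB2HSV)[195:250,205:295].astype(int)
m=((hsv[...,0]<8)|(hsv[...,0]>170))&(hsv[...,1]>150)&(hsv[...,2]>70)
nn,lab,st,ce=cv2.connectedComponentsWithStats(m.astype(np.uint8),connectivity=8)
for i in range(1,nn): print("red",st[i,4],ce[i]+[205,195],at_z(b,ce[i]+[205,195],.2))
for uv,z in (((424.4,250.6),.150),((423.6,251.5),.145),((241,220.8),.205),((237.8,220.4),.205),((242.3,220.8),.1965)): print("T",uv,at_z(b,uv,z))
print("gun tri",tri([(a,np.array([301.4,186.2])),(b,np.array([237.8,220.4]))]))
print("seat tri",tri([(a,np.array([295.8,196.9])),(b,np.array([242.3,220.8]))]))
for uv,z in (((295.8,196.9),.1965),((301.4,186.2),.205)): print("S",uv,at_z(a,uv,z))
save(a,"gs.png",(270,160,70,120),5); save(b,"gt.png",(205,190,90,75),8)
E
```

```text
side dark [309 317  22  19 259] [318.93050193 326.96525097]
cup_lid [([310.2, 316.2, 23.1, 23.1], 0.78), ([305.2, 286.5, 19.9, 14.8], 0.56)]
spare_lid [([347.5, 228.4, 16.8, 8.7], 0.57)]
gun [([288.3, 344.1, 66.7, 54.8], 0.73), ([288.8, 184.5, 20.2, 57.5], 0.64)]
socket_seat [([287.0, 187.0, 24.7, 59.4], 0.68)]
neck_tip [([305.2, 285.5, 20.7, 19.3], 0.7), ([305.9, 318.8, 27.0, 19.1], 0.55), ([287.5, 182.8, 22.8, 61.0], 0.35)]
cup_grip [([305.3, 289.7, 19.3, 17.4], 0.78), ([308.4, 317.0, 21.5, 21.3], 0.74)]
top orange [421 243   4   6  16] [422.6875 245.4375]
top dark [413 242  20  19 243] [422.25925926 251.67901235]
top dark [406 246  15  19  99] [410.67676768 256.83838384]
cup_lid [([412.5, 239.9, 19.1, 24.7], 0.77), ([359.7, 236.8, 22.9, 14.4], 0.57)]
spare_lid [([231.6, 159.8, 16.2, 17.0], 0.74)]
gun [([211.4, 211.6, 64.9, 23.5], 0.59)]
socket_seat [([212.8, 210.5, 61.5, 24.4], 0.56), ([230.2, 162.9, 17.5, 13.9], 0.32)]
neck_tip [([361.4, 234.7, 20.1, 18.2], 0.72), ([414.2, 242.2, 21.0, 21.2], 0.55)]
cup_grip [([365.7, 235.5, 17.2, 20.3], 0.73), ([412.1, 241.4, 21.2, 19.4], 0.55)]
red 2 [245.5 209. ] [0.57143184 0.16392978 0.2       ]
red 1 [227. 221.] [0.54374067 0.20578572 0.2       ]
red 2 [246.5 230.5] [0.5213492  0.16098497 0.2       ]
T (424.4, 250.6) [ 0.47762938 -0.25503999  0.15      ]
T (423.6, 251.5) [ 0.47608237 -0.25413726  0.145     ]
T (241, 220.8) [0.5430336 0.1730883 0.205    ]
T (237.8, 220.4) [0.54401775 0.18037699 0.205     ]
T (242.3, 220.8) [0.54457331 0.17139022 0.1965    ]
gun tri (array([0.54847623, 0.17889198, 0.21049232]), [np.float64(2.067558610070806), np.float64(2.3953149028521152)])
seat tri (array([0.54155831, 0.17361058, 0.18477594]), [np.float64(1.9344971847397106), np.float64(2.209457721735567)])
S (295.8, 196.9) [0.5319932  0.15392249 0.1965    ]
S (301.4, 186.2) [0.55635365 0.18887188 0.205     ]
```

View pics/gs.png

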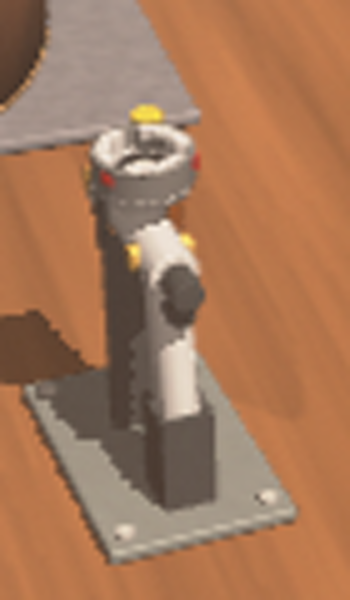

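View pics/gt.png

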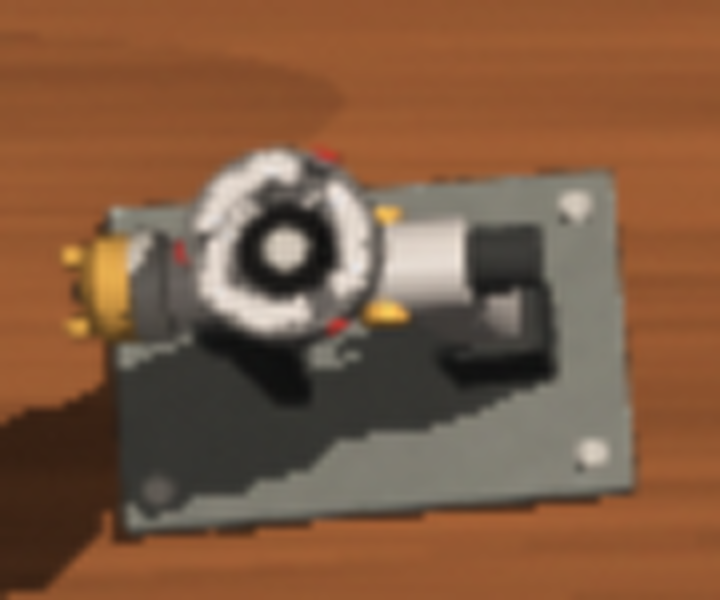

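```bash
cat > ov.py <<'E'
from h import *
def ov(p,crop,s,circs,pts=()):
    x,y,w,h=crop
    im=cv2.resize(cv2.cvtColor(p["pixels"],4)[y:y+h,x:x+w],None,fx=s,fy=s,interpolation=2)
    f=lambda X:(proj(p,X)-[x,y]+.5)*s-.5
    for c,r,col in circs:
        P=np.array([f([c[0]+r*np.cos(t),c[1]+r*np.sin(t),c[2]]) for t in np.linspace(0,6.283,60)])
        cv2.polylines(im,[np.round(P).astype(np.int32)],True,col,1)
    for X,col in pts: cv2.circle(im,tuple(int(round(v)) for v in f(X)),2,col,-1)
    return im
E
python3 - <<'E'
from ov import *
a=eyes.grab_frame("side");b=eyes.grab_frame("top")
G=np.array([.5435,.1755,.205]);C=np.array([.475,-.2535,.145]);yaw=np.radians(94)
g=[(G,.028,(0,255,0)),(G,.0172,(255,255,0))]
gp=[(G+[.029*np.cos(yaw+k*2.0944),.029*np.sin(yaw+k*2.0944),-.005],(255,0,255)) for k in range(3)]
c=[(C,.022,(0,255,0)),(C-[0,0,.012],.028,(255,255,0))]
cp=[(C,(255,0,255)),(C+[.018*np.cos(.15),.018*np.sin(.15),.001],(255,0,255))]
o=np.zeros((600,800,3),np.uint8)
o[:300,:400]=ov(b,(220,205,40,30),10,g,gp); o[300:,:400]=ov(b,(403,236,40,30),10,c,cp)
o[:300,400:]=ov(a,(280,175,40,30),10,g,gp); o[300:,400:]=ov(a,(300,312,40,30),10,c,cp)
cv2.imwrite("pics/o1.png",o)
# plate direction
for u,v in (((112,208),(612,172)),((122,530),(632,490)),((112,208),(122,530)),((612,172),(632,490))):
    A=at_z(b,[(u[0]+.5)/8-.5+205,(u[1]+.5)/8-.5+190],.008);B=at_z(b,[(v[0]+.5)/8-.5+205,(v[1]+.5)/8-.5+190],.008)
    print(A,B,np.degrees(np.arctan2(*(A-B)[[1,0]])))
E
```

```text
[0.59401339 0.26297244 0.008     ] [0.60503712 0.09560647 0.008     ] 93.76840184809967
[0.48547093 0.25731145 0.008     ] [0.49730907 0.0887059  0.008     ] 94.0162627031335
[0.59401339 0.26297244 0.008     ] [0.48547093 0.25731145 0.008     ] 2.985534801339031
[0.60503712 0.09560647 0.008     ] [0.49730907 0.0887059  0.008     ] 3.6650999762290817
```

View pics/o1.png

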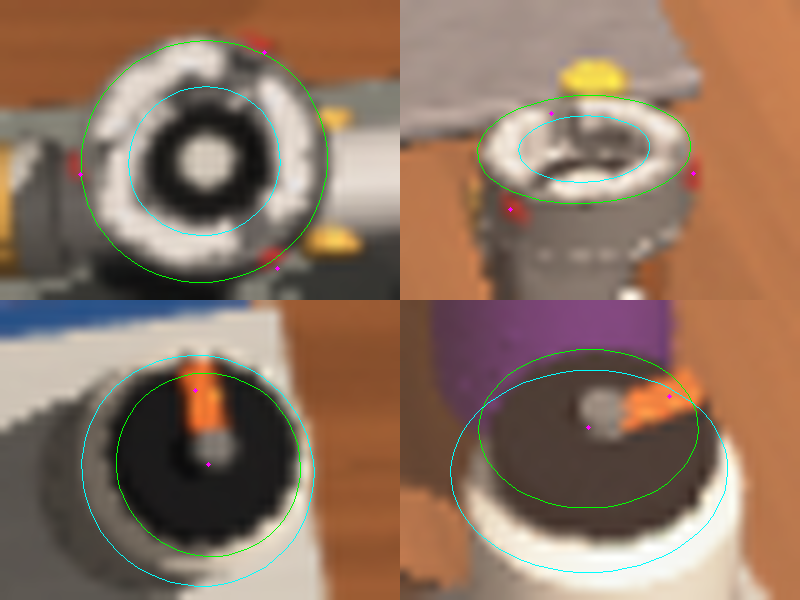

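```bash
python3 - <<'E'
from ov import *
a=eyes.grab_frame("side");b=eyes.grab_frame("top")
t=lambda x,y:[403+(x+.5)/10-.5,236+(y-300+.5)/10-.5]
s=lambda x,y:[300+(x-400+.5)/10-.5,312+(y-300+.5)/10-.5]
for p,A,B in((b,t(208,428),t(195,365)),(a,s(625,415),s(698,388))):
    A=at_z(p,A,.146);B=at_z(p,B,.146);print(A,B,np.degrees(np.arctan2(*(B-A)[[1,0]])))
C=np.array([.4775,-.2535,.145]);G=np.array([.544,.1765,.205]);yaw=np.radians(94)
g=[(G,.028,(0,255,0)),(G,.0172,(255,255,0))]
gp=[(G+[.029*np.cos(yaw+k*2.0944),.029*np.sin(yaw+k*2.0944),-.005],(255,0,255)) for k in range(3)]
c=[(C,.022,(0,255,0)),(C-[0,0,.012],.022,(255,255,0))]
th=np.radians(12)
cp=[(C,(255,0,255)),(C+[.02*np.cos(th),.02*np.sin(th),.001],(255,0,255))]
o=np.zeros((600,800,3),np.uint8)
o[:300,:400]=ov(b,(220,205,40,30),10,g,gp); o[300:,:400]=ov(b,(403,236,40,30),10,c,cp)
o[:300,400:]=ov(a,(280,175,40,30),10,g,gp); o[300:,400:]=ov(a,(300,312,40,30),10,c,cp)
cv2.imwrite("pics/o2.png",o)
E
```

```text
[ 0.483536   -0.25363867  0.146     ] [ 0.49874034 -0.25115991  0.146     ] 9.259465210704278
[ 0.48277158 -0.25338905  0.146     ] [ 0.49903289 -0.25038993  0.146     ] 10.449795344087724
```

View pics/o2.png

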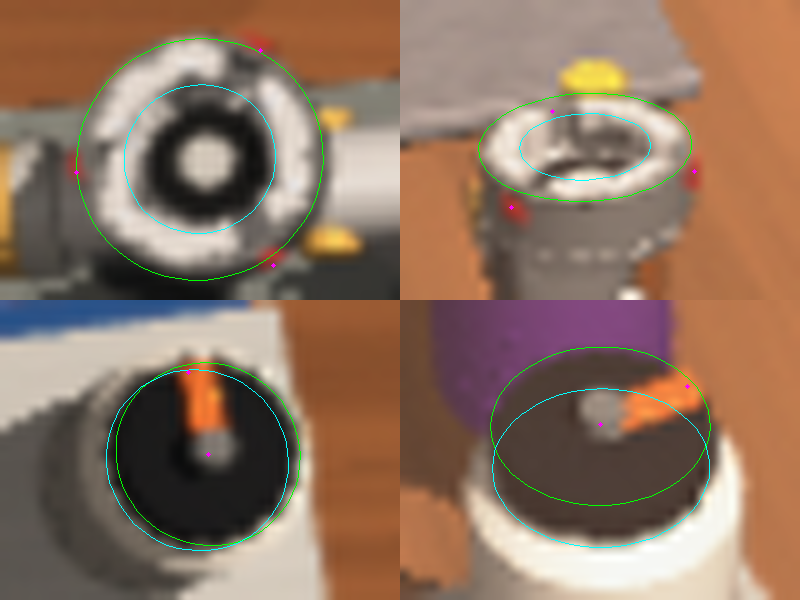

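Request:
step_arm --series '[[[-0.26,-0.95,0.1],[0,0,0],0],[[-0.26,-0.95,0.1],[0,0,0],0],[[-0.26,-0.95,0.1],[0,0,0],0],[[-0.26,-0.95,0.1],[0,0,0],0],[[-0.26,-0.95,0.1],[0,0,0],0],[[-0.26,-0.95,0.1],[0,0,0],0],[[-0.26,-0.95,0.1],[0,0,0],0],[[-0.26,-0.95,0.1],[0,0,0],0]]'

```text
t: 2.37
tcp_pos: [0.4106, -0.3123, 0.2073]
eef_rot: [-180.0, -0.0, -63.7]
ft_force: [0.5, -0.4, 1.1]
gripper_width: 0.999
```

Request:
step_arm --series '[[[0,0,0],[0,0,-7.1],0],[[0,0,0],[0,0,-7.1],0],[[0,0,0],[0,0,-7.1],0],[[0,0,0],[0,0,-7.1],0],[[0,0,0],[0,0,-7.1],0],[[0,0,0],[0,0,-7.1],0],[[0,0,0],[0,0,-7.1],0],[[0,0,0],[0,0,-7.1],0]]'

```text
t: 3.03
tcp_pos: [0.4096, -0.3134, 0.2073]
eef_rot: [180.0, -0.0, -6.5]
ft_force: [0.0, 0.0, 0.0]
gripper_width: 1.002
```

Request:
step_arm --series '[[[0.5,-0.56,0],[0,0,0],0],[[0.5,-0.56,0],[0,0,0],0],[[0.5,-0.56,0],[0,0,0],0],[[0.5,-0.56,0],[0,0,-6.5],0],[[0,0,0.3],[0,0,0],0],[[0,0,0.3],[0,0,0],0],[[0,0,0],[0,0,0],0]]'

```text
t: 3.62
tcp_pos: [0.4761, -0.2536, 0.1871]
eef_rot: [-179.9, 0.2, -0.4]
ft_force: [-1.2, -0.2, -0.4]
gripper_width: 0.999
```

```bash
python3 - <<'E'
from ov import *
print(env.read_state()["tcp_pos"],env.read_state()["eef_rot"])
a=eyes.grab_frame("side");b=eyes.grab_frame("top")
o=np.zeros((600,800,3),np.uint8)
o[:,:400]=ov(a,(270,220,100,150),4,[]);o[:400,400:]=ov(b,(370,200,100,100),4,[])
cv2.imwrite("pics/p1.png",o)
E
```

```text
[ 0.47614789 -0.25357706  0.18711158] [-1.79876296e+02  1.72914009e-01 -4.34182986e-01]
```

View pics/p1.png

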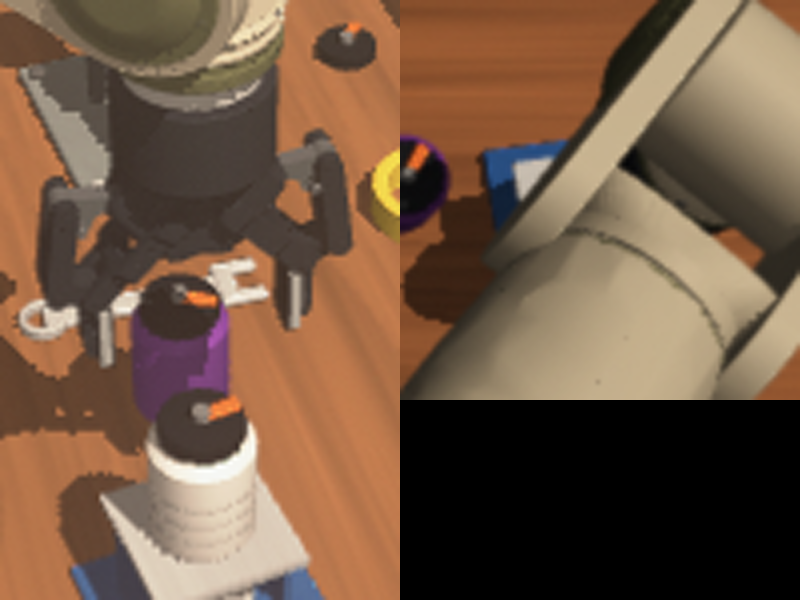

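The open fingers (pads at crop x≈105 and 293, midpoint ≈199) stand centred over the white cup (≈203). I'll descend and grip.

Request:
step_arm --series '[[[0,0,0.6],[0,0,0],0],[[0,0,0.6],[0,0,0],0],[[0,0,0.6],[0,0,0],0],[[0,0,0.6],[0,0,0],0],[[0,0,0.6],[0,0,0],0],[[0,0,0.5],[0,0,0],0],[[0,0,0.1],[0,0,0],0],[[0,0,0],[0,0,0],0]]'

```text
t: 4.38
tcp_pos: [0.4767, -0.2542, 0.081]
eef_rot: [-180.0, 0.1, -0.4]
ft_force: [-0.6, 0.1, 0.2]
gripper_width: 1.001
```

Request:
step_arm --series '[[[0,0,0],[0,0,0],0.3],[[0,0,0],[0,0,0],0.6],[[0,0,0],[0,0,0],0.6],[[0,0,0],[0,0,0],0.6],[[0,0,0],[0,0,0],0.6],[[0,0,0],[0,0,0],0.6],[[0,0,0],[0,0,0],0.6]]'

```text
t: 4.97
tcp_pos: [0.4778, -0.2543, 0.0824]
eef_rot: [179.9, -0.1, -0.4]
ft_force: [0.6, 0.1, 6.1]
gripper_width: 0.645
```

Request:
step_arm --series '[[[0,0,-0.1],[0,0,0],0.6],[[0,0,-0.3],[0,0,0],0.6],[[0,0,-0.5],[0,0,0],0.6],[[0,0,-0.7],[0,0,0],0.6],[[0,0,-0.9],[0,0,0],0.6],[[0,0,-0.9],[0,0,0],0.6],[[0,0,-0.9],[0,0,0],0.6],[[0,0,-0.9],[0,0,0],0.6]]'

```text
t: 5.63
tcp_pos: [0.4768, -0.2535, 0.2391]
eef_rot: [-180.0, 0.0, -0.4]
ft_force: [0.3, -0.1, -2.3]
gripper_width: 0.644
```

Request:
step_arm --series '[[[0,0,-0.8],[0,0,0],0.6],[[0,0,-0.5],[0,0,0],0.6],[[0,0,-0.2],[0,0,0],0.6],[[0,0,0],[0,0,0],0.6],[[0,0,0],[0,0,0],0.6]]'

```text
t: 6.05
tcp_pos: [0.4769, -0.2536, 0.2815]
eef_rot: [-179.9, 0.1, -0.4]
ft_force: [-0.1, 0.0, -1.7]
gripper_width: 0.641
```

```bash
python3 - <<'E'
from ov import *
s=env.read_state();print(s["tcp_pos"],s["eef_rot"],s["ft_force"],s["wrist_torque"],s["joints"])
a=eyes.grab_frame("side");save(a,"l1.png",(170,130,250,200),3)
E
```

```text
[ 0.47690092 -0.25358965  0.28149251] [-1.79948162e+02  6.26424918e-02 -3.55897768e-01] [-0.13299796  0.01100606 -1.73751371] [ 0.00534231 -0.02571121  0.0012913 ] [-4.04354390e+01  1.81647689e+01  7.80107676e+01 -6.72517762e-04
  8.39057701e+01 -4.00794411e+01]
```

View pics/l1.png

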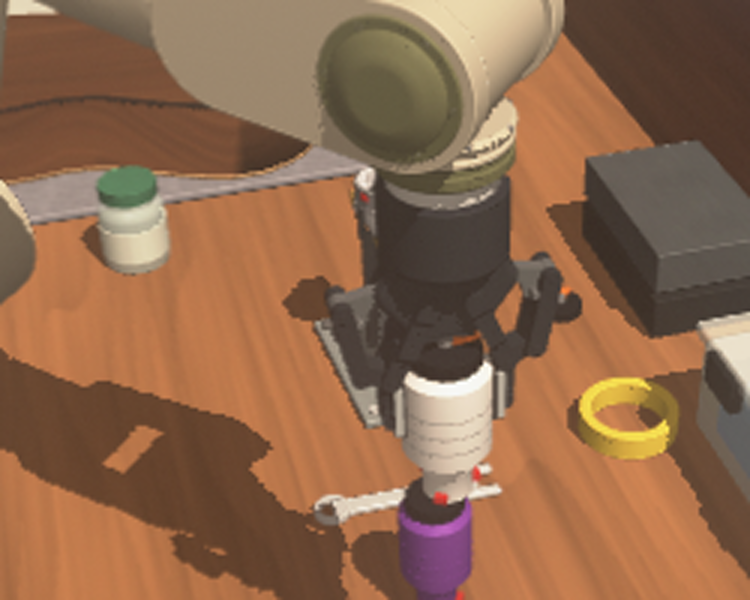

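```bash
cat > lug.py <<'E'
from ov import *
# render lug boxes (visible outlines) given axis xy, lid z, phi; and draw
def lugpoly(p,ax,lz,phi):
    out=[]
    for k in range(3):
        t=phi+k*2*np.pi/3;e=np.array([np.cos(t),np.sin(t),0]);f=np.array([-np.sin(t),np.cos(t),0])
        c=np.array([ax[0],ax[1],0])
        P=[proj(p,c+e*r+f*w+[0,0,lz-.103+h]) for r in(.0155,.021) for w in(-.004,.004) for h in(.006,.011)]
        out.append(cv2.convexHull(np.array(P,np.float32)).reshape(-1,2))
    return out
def draw(p,crop,s,ax,lz,phi,circs=()):
    im=ov(p,crop,s,circs)
    for P in lugpoly(p,ax,lz,phi):
        Q=(P-[crop[0],crop[1]]+.5)*s-.5
        cv2.polylines(im,[np.round(Q).astype(np.int32)],True,(0,255,0),1)
    return im
def reds(p,crop):
    x,y,w,h=crop
    hsv=cv2.cvtColor(p["pixels"],cv2.COLOR_RGB2HSV)[y:y+h,x:x+w].astype(int)
    m=((hsv[...,0]<8)|(hsv[...,0]>172))&(hsv[...,1]>140)&(hsv[...,2]>90)
    nn,lab,st,ce=cv2.connectedComponentsWithStats(m.astype(np.uint8),connectivity=8)
    return [(st[i].tolist(),(ce[i]+[x,y]).round(1).tolist()) for i in range(1,nn)]
E
python3 - <<'E'
from lug import *
a=eyes.grab_frame("side")
cr=(300,275,40,30);print(reds(a,cr))
ax=(.4772,-.2536);lz=.332
C=np.array([*ax,lz-.103]);cs=[(C,.013,(255,255,0)),(C+[0,0,.013],.016,(255,255,0)),(C+[0,0,.04],.028,(255,0,255)),]
o=np.zeros((600,800,3),np.uint8)
for i,ph in enumerate((-5,5,15,25)):
    o[(i//2)*300:(i//2)*300+300,(i%2)*400:(i%2)*400+400]=draw(a,cr,10,ax,lz,np.radians(ph),cs)
    for P in lugpoly(a,ax,lz,np.radians(ph)): print(ph,P.mean(0))
cv2.imwrite("pics/lg1.png",o)
E
```

```text
[([28, 11, 3, 5, 9], [328.7, 288.0]), ([14, 19, 5, 5, 17], [316.2, 296.2])]
-5 [328.30237 288.30258]
-5 [312.61948 284.8793 ]
-5 [315.71606 295.8298 ]
5 [327.81482 287.2369 ]
5 [311.45483 285.68185]
5 [317.3671  296.09335]
15 [327.06006 286.24835]
15 [310.50946 286.60657]
15 [319.07205 296.15744]
25 [326.0624  285.36588]
25 [309.81296 287.6267 ]
25 [320.7653  296.01944]
```

View pics/lg1.png

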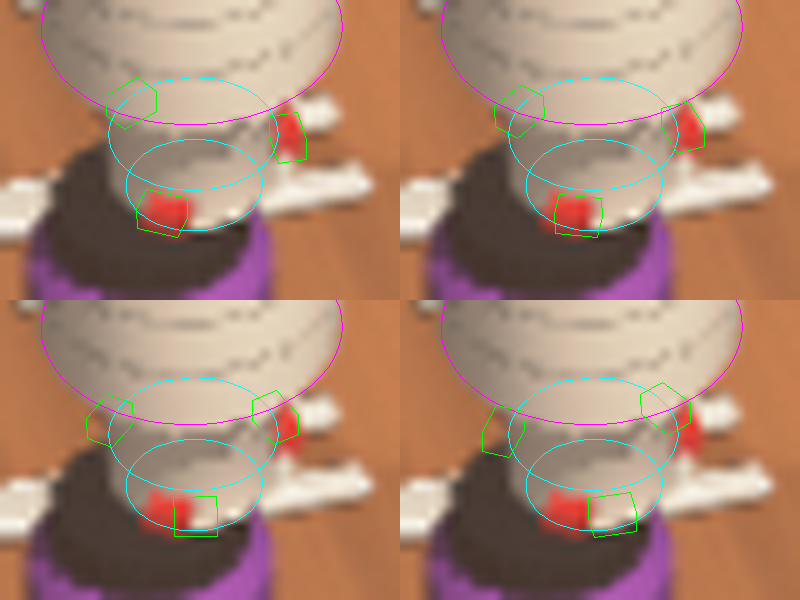

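Request:
step_arm --series '[[[0.07,-0.4,0],[0,0,0],0.6],[[0.14,-0.8,0],[0,0,0],0.6],[[0.14,-0.9,0],[0,0,0],0.6],[[0.14,-0.9,0],[0,0,0],0.6],[[0.14,-0.9,0],[0,0,0],0.6],[[0.14,-0.9,0],[0,0,0],0.6],[[0.14,-0.9,0],[0,0,0],0.6],[[0.14,-0.9,0],[0,0,0],0.6]]'

```text
t: 6.82
tcp_pos: [0.5096, -0.0538, 0.2817]
eef_rot: [-180.0, 0.1, -0.3]
ft_force: [0.9, -0.1, -1.6]
gripper_width: 0.644
```

Request:
step_arm --series '[[[0.14,-0.9,0],[0,0,0],0.6],[[0.14,-0.9,0],[0,0,0],0.6],[[0.14,-0.9,0],[0,0,0],0.6],[[0.14,-0.9,0],[0,0,0],0.6],[[0.14,-0.9,0],[0,0,0],0.6],[[0.14,-0.8,0],[0,0,0],0.6],[[0.1,-0.4,0],[0,0,0],0.6],[[0,0,0],[0,0,0],0.6]]'

```text
t: 7.48
tcp_pos: [0.5389, 0.1173, 0.2816]
eef_rot: [-180.0, 0.1, -0.2]
ft_force: [-0.2, -0.1, -1.8]
gripper_width: 0.642
```

Request:
step_arm --series '[[[0,0,0],[0,0,5.9],0.6],[[0,0,0],[0,0,5.9],0.6],[[0,0,0],[0,0,5.9],0.6],[[0,0,0],[0,0,5.8],0.6],[[0,0,0],[0,0,0],0.6],[[0,0,0],[0,0,0],0.6]]'

```text
t: 7.98
tcp_pos: [0.539, 0.1141, 0.2821]
eef_rot: [180.0, 0.0, -23.7]
ft_force: [-0.3, -0.4, -1.8]
gripper_width: 0.641
```

Request:
step_arm --series '[[[-0.22,-0.66,0],[0,0,0],0.6],[[-0.22,-0.66,0],[0,0,0],0.6],[[-0.22,-0.66,0],[0,0,0],0.6],[[0,0,0],[0,0,0],0.6],[[0,0,0],[0,0,0],0.6]]'

```text
t: 8.4
tcp_pos: [0.5449, 0.1774, 0.282]
eef_rot: [180.0, 0.0, -23.7]
ft_force: [0.4, -0.2, -2.1]
gripper_width: 0.646
```

```bash
python3 - <<'E'
from lug import *
s=env.read_state();print(s["tcp_pos"],s["eef_rot"],s["ft_force"],s["joints"])
a=eyes.grab_frame("side");b=eyes.grab_frame("top")
cr=(275,155,50,45);print(reds(a,cr))
T=s["tcp_pos"];ax=T[:2];lz=T[2]+.0506
C=np.array([*ax,lz-.103]);cs=[(C,.013,(255,255,0)),(C+[0,0,.013],.016,(255,255,0)),(C+[0,0,.04],.028,(255,0,255))]
G=np.array([.5445,.176,.205]);cs+=[(G,.028,(0,255,0)),(G,.0172,(255,255,0))]
o=np.zeros((540,800,3),np.uint8)
o[:,:600]=draw(a,cr,12,ax,lz,np.radians(s["eef_rot"][2]-1.6),cs)
o[:400,600:]=cv2.resize(cv2.cvtColor(b["pixels"],4)[180:280,220:270],None,fx=4,fy=4)
cv2.imwrite("pics/lg2.png",o)
E
```

```text
[0.54494235 0.17735682 0.28200051] [ 1.79971271e+02  1.82691284e-02 -2.36517190e+01] [ 0.39698827 -0.16504221 -2.13984443] [ 6.32625025e+00  2.25032196e+01  7.19113398e+01 -1.58030008e-02
  8.56156206e+01  2.99791770e+01]
[([29, 22, 2, 3, 6], [304.5, 178.0]), ([17, 25, 4, 3, 8], [293.8, 180.6]), ([34, 36, 1, 3, 3], [309.0, 192.0]), ([15, 40, 3, 2, 4], [291.0, 195.5])]
```

View pics/lg2.png

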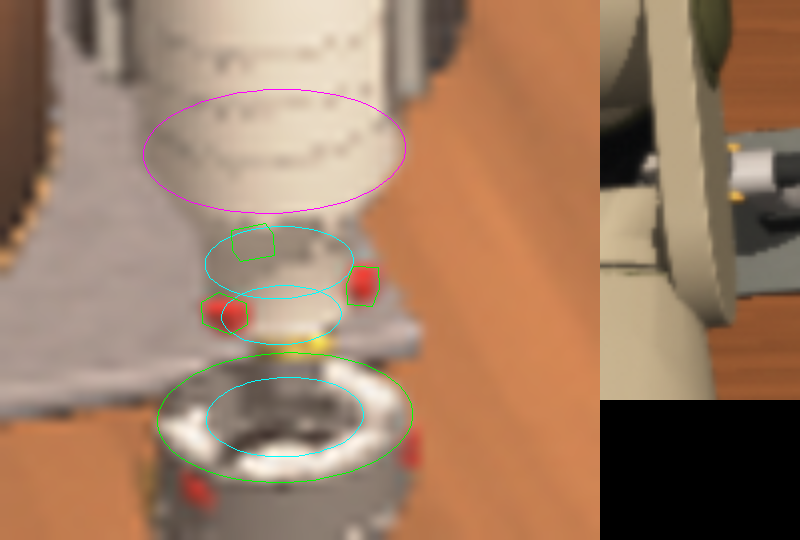

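The predicted lug outlines match the red lugs, and the gun ring matches too. I'll descend gently.

Request:
step_arm --series '[[[0,0.03,0.2],[0,0,0],0.6],[[0,0,0.2],[0,0,0],0.6],[[0,0,0.2],[0,0,0],0.6],[[0,0,0.1],[0,0,0],0.6],[[0,0,0.1],[0,0,0],0.6],[[0,0,0.05],[0,0,0],0.6],[[0,0,0.05],[0,0,0],0.6],[[0,0,0],[0,0,0],0.6]]'

```text
t: 9.17
tcp_pos: [0.5447, 0.1763, 0.2551]
eef_rot: [180.0, 0.0, -23.9]
ft_force: [-0.2, 0.7, -1.3]
gripper_width: 0.645
```

Request:
step_arm --series '[[[0,0,0.04],[0,0,0],0.6],[[0,0,0.04],[0,0,0],0.6],[[0,0,0],[0,0,0],0.6]]'

```text
t: 9.42
tcp_pos: [0.5447, 0.1763, 0.2527]
eef_rot: [180.0, 0.0, -23.9]
ft_force: [-0.5, -0.1, -2.0]
gripper_width: 0.644
```

Request:
step_arm --series '[[[0,0,0.04],[0,0,0],0.6],[[0,0,0.04],[0,0,0],0.6],[[0,0,0],[0,0,0],0.6]]'

```text
t: 9.67
tcp_pos: [0.5448, 0.1762, 0.2507]
eef_rot: [180.0, -0.0, -23.9]
ft_force: [-0.2, -1.4, -0.2]
gripper_width: 0.642
```

Request:
step_arm --series '[[[0,0.02,0.03],[0,0,0],0.6],[[0,0,0.03],[0,0,0],0.6],[[0,0,0],[0,0,0],0.6]]'

```text
t: 9.92
tcp_pos: [0.5443, 0.1758, 0.2483]
eef_rot: [180.0, 0.1, -23.9]
ft_force: [-0.9, 0.2, -1.6]
gripper_width: 0.638
```

```bash
python3 - <<'E'
from h import *
s=env.read_state();print(s["tcp_pos"],s["eef_rot"],s["ft_force"],s["wrist_torque"])
E
```

```text
[0.54426086 0.17580529 0.24826834] [ 1.79986296e+02  5.28769193e-02 -2.38570915e+01] [-0.91673122  0.19043874 -1.5612255 ] [0.08200098 0.27248268 0.01903804]
```

Request:
step_arm --series '[[[0,0,0.03],[0,0,0],0.6],[[0,0,0.03],[0,0,0],0.6],[[0,0,0],[0,0,0],0.6]]'

```text
t: 10.17
tcp_pos: [0.5443, 0.1759, 0.2471]
eef_rot: [-180.0, 0.0, -23.9]
ft_force: [-3.2, 0.6, 3.7]
gripper_width: 0.641
```

Request:
step_arm --series '[[[0,0,0.03],[0,0,0],0.6],[[0,0,0.03],[0,0,0],0.6],[[0,0,0],[0,0,0],0.6]]'

```text
t: 10.42
tcp_pos: [0.5443, 0.1759, 0.2455]
eef_rot: [-180.0, 0.0, -23.9]
ft_force: [-3.7, 1.1, 4.5]
gripper_width: 0.643
```

Request:
step_arm --series '[[[-0.015,0.005,0.03],[0,0,0],0.6],[[0,0,0.03],[0,0,0],0.6],[[0,0,0.03],[0,0,0],0.6],[[0,0,0],[0,0,0],0.6]]'

```text
t: 10.75
tcp_pos: [0.5443, 0.1759, 0.2432]
eef_rot: [-180.0, -0.1, -23.9]
ft_force: [-3.6, 0.3, 6.0]
gripper_width: 0.645
```

Request:
step_arm --series '[[[0,0,0.03],[0,0,0],0.6],[[0,0,0.03],[0,0,0],0.6],[[0,0,0.02],[0,0,0],0.6],[[0,0,0],[0,0,0],0.6]]'

```text
t: 11.08
tcp_pos: [0.5443, 0.1759, 0.2411]
eef_rot: [-179.9, -0.1, -23.9]
ft_force: [-3.2, -0.1, 8.1]
gripper_width: 0.645
```

Request:
step_arm --series '[[[-0.015,0,0.03],[0,0,0],0.6],[[0,0,0.02],[0,0,0],0.6],[[0,0,0],[0,0,0],0.6]]'

```text
t: 11.33
tcp_pos: [0.5442, 0.1759, 0.2402]
eef_rot: [-179.9, -0.2, -23.9]
ft_force: [-2.8, -0.9, 11.9]
gripper_width: 0.642
```

```bash
python3 - <<'E'
from h import *
s=env.read_state();print(s["tcp_pos"],s["eef_rot"],s["ft_force"],s["wrist_torque"],s["joints"])
E
```

```text
[0.54419786 0.1759453  0.24016944] [-1.79918673e+02 -1.74195911e-01 -2.38556518e+01] [-2.81968327 -0.91152004 11.93506854] [-0.02131617  0.69913416 -0.03740103] [ 6.19162457e+00  2.34617533e+01  7.66892911e+01 -1.71025371e-02
  7.96574484e+01  3.00501951e+01]
```

Request:
step_arm --series '[[[0,0,0],[0,0,2.5],0.6],[[0,0,0],[0,0,2.5],0.6],[[0,0,0],[0,0,0],0.6]]'

```text
t: 11.58
tcp_pos: [0.5445, 0.1758, 0.2402]
eef_rot: [-179.9, -0.2, -29.0]
ft_force: [-1.8, -0.4, 10.6]
gripper_width: 0.64
```

```bash
python3 - <<'E'
from h import *
s=env.read_state();print(s["tcp_pos"],s["eef_rot"],s["ft_force"],s["wrist_torque"],s["joints"])
E
```

```text
[0.54451241 0.17584119 0.24017277] [-179.8860322    -0.20970228  -28.98344082] [-1.81273064 -0.37654182 10.63261511] [-0.0360335   0.37141513 -0.02032404] [ 6.18248572e+00  2.34717993e+01  7.66742959e+01 -2.80691898e-02
  7.96168377e+01  3.51707198e+01]
```

Request:
step_arm --series '[[[0,0,0],[0,0,4],0.6],[[0,0,0],[0,0,4],0.6],[[0,0,0],[0,0,4],0.6],[[0,0,0],[0,0,4],0.6],[[0,0,0],[0,0,4],0.6],[[0,0,0],[0,0,0],0.6]]'

```text
t: 12.08
tcp_pos: [0.5447, 0.1757, 0.2402]
eef_rot: [-179.8, -0.2, -49.1]
ft_force: [-0.1, -0.4, 10.0]
gripper_width: 0.642
```

```bash
python3 - <<'E'
from h import *
s=env.read_state();print(s["tcp_pos"],s["eef_rot"],s["ft_force"],s["wrist_torque"])
E
```

```text
[0.54469271 0.17573813 0.24019637] [-179.803484     -0.1842239   -49.07235799] [-0.05296884 -0.41026376 10.03023092] [-0.12457254  0.19995221 -0.02075903]
```

Turning freely at 25°, with about 10 N down. Continuing.

Request:
step_arm --series '[[[0,0,0],[0,0,4],0.6],[[0,0,0],[0,0,4],0.6],[[0,0,0],[0,0,4],0.6],[[0,0,0],[0,0,3],0.6],[[0,0,0],[0,0,2],0.6],[[0,0,0],[0,0,0],0.6]]'

```text
t: 12.58
tcp_pos: [0.5447, 0.1757, 0.2402]
eef_rot: [-179.8, -0.1, -66.0]
ft_force: [-0.5, -1.0, 9.8]
gripper_width: 0.642
```

```bash
python3 - <<'E'
from h import *
s=env.read_state();print(s["tcp_pos"],s["eef_rot"],s["ft_force"],s["wrist_torque"])
E
```

```text
[0.5446983  0.17572896 0.24022166] [-1.79756450e+02 -1.20648360e-01 -6.59711763e+01] [-0.49047845 -0.98101389  9.80855036] [-0.108025    0.14736413 -0.05989573]
```

Request:
step_arm --series '[[[0,0,0],[0,0,1.5],0.6],[[0,0,0],[0,0,1.5],0.6],[[0,0,0],[0,0,1.5],0.6],[[0,0,0],[0,0,0],0.6]]'

```text
t: 12.92
tcp_pos: [0.5447, 0.1757, 0.2402]
eef_rot: [-179.7, -0.1, -70.4]
ft_force: [-0.3, -0.9, 10.6]
gripper_width: 0.641
```

```bash
python3 - <<'E'
from h import *
s=env.read_state();print(s["tcp_pos"],s["eef_rot"],s["ft_force"],s["wrist_torque"])
E
```

```text
[0.54470304 0.17572767 0.24019182] [-1.79749963e+02 -1.03769210e-01 -7.04364191e+01] [-0.26672649 -0.90195238 10.59221473] [-0.14943147  0.16032591 -0.03106827]
```

Request:
step_arm --series '[[[0,0,0],[0,0,1.5],0.6],[[0,0,0],[0,0,1.5],0.6],[[0,0,0],[0,0,0],0.6]]'

```text
t: 13.17
tcp_pos: [0.5447, 0.1757, 0.2402]
eef_rot: [-179.7, -0.1, -73.4]
ft_force: [-1.1, -0.1, 10.1]
gripper_width: 0.645
```

```bash
python3 - <<'E'
from h import *
s=env.read_state();print(s["tcp_pos"],s["eef_rot"],s["ft_force"],s["wrist_torque"])
E
```

```text
[0.54467001 0.17574451 0.24018839] [-1.79748753e+02 -8.66549347e-02 -7.34356743e+01] [-1.08769042 -0.12528297 10.14683195] [-0.15044182  0.19181907 -0.0241766 ]
```

Request:
step_arm --series '[[[0,0,0],[0,0,1.5],0.6],[[0,0,0],[0,0,1.5],0.6],[[0,0,0],[0,0,0],0.6]]'

```text
t: 13.42
tcp_pos: [0.5447, 0.1758, 0.2402]
eef_rot: [-179.7, -0.1, -76.4]
ft_force: [-0.5, -0.5, 9.5]
gripper_width: 0.644
```

```bash
python3 - <<'E'
from lug import *
s=env.read_state();print(s["tcp_pos"],s["eef_rot"],s["ft_force"],s["wrist_torque"])
a=eyes.grab_frame("side");save(a,"tw.png",(270,130,70,60),10)
E
```

```text
[0.54468501 0.17575679 0.24017565] [-1.79743152e+02 -7.22713058e-02 -7.64346292e+01] [-0.52892289 -0.5308399   9.51398451] [-0.18692738  0.27244983 -0.03181157]
```

View pics/tw.png

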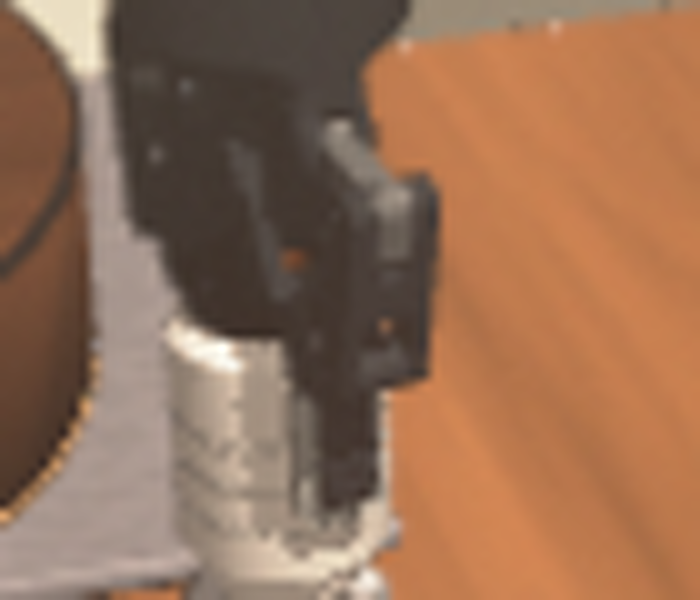

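Request:
step_arm --series '[[[0,0,0],[0,0,1.5],0.6],[[0,0,0],[0,0,1.0],0.6],[[0,0,0],[0,0,0],0.6]]'

```text
t: 13.72
tcp_pos: [0.5445, 0.176, 0.2402]
eef_rot: [-179.8, -0.0, -78.9]
ft_force: [-1.8, 1.0, 9.7]
gripper_width: 0.636
```

```bash
python3 - <<'E'
from h import *
s=env.read_state();print(s["tcp_pos"],s["eef_rot"],s["ft_force"],s["wrist_torque"])
E
```

```text
[0.54454628 0.17602698 0.24018244] [-1.79750488e+02 -2.81510097e-02 -7.88908522e+01] [-1.75300449  0.98239491  9.70298505] [0.04140612 0.28862547 0.06890252]
```

Request:
step_arm --series '[[[0,0,0],[0,0,1.0],0.6],[[0,0,0],[0,0,0.5],0.6],[[0,0,0],[0,0,0],0.6]]'

```text
t: 13.97
tcp_pos: [0.5444, 0.1761, 0.2402]
eef_rot: [-179.8, -0.0, -80.3]
ft_force: [-1.6, 0.7, 10.0]
gripper_width: 0.644
```

```bash
python3 - <<'E'
from h import *
s=env.read_state();print(s["tcp_pos"],s["eef_rot"],s["ft_force"],s["wrist_torque"])
E
```

```text
[0.54436523 0.17610685 0.24015426] [-1.79776763e+02 -2.20902460e-02 -8.03235029e+01] [-1.57821508  0.71295017 10.00093689] [0.14339412 0.4719722  0.46530483]
```

Solid stop felt at 0.47 N m after about 56°, which includes the slot play. Now I let it rise into the seats while still held against the stop.

Request:
step_arm --series '[[[0,0,-0.03],[0,0,0],0.6],[[0,0,-0.03],[0,0,0],0.6],[[0,0,-0.03],[0,0,0],0.6],[[0,0,0],[0,0,0],0.6]]'

```text
t: 14.3
tcp_pos: [0.5439, 0.176, 0.2411]
eef_rot: [-180.0, -0.0, -80.3]
ft_force: [1.2, 0.4, 0.7]
gripper_width: 0.643
```

```bash
python3 - <<'E'
from h import *
s=env.read_state();print(s["tcp_pos"],s["eef_rot"],s["ft_force"],s["wrist_torque"])
E
```

```text
[0.54390377 0.17599138 0.24113732] [-1.79959338e+02 -3.17382976e-03 -8.03416343e+01] [1.16836404 0.37313832 0.74842233] [ 0.17037153 -0.18261324  0.33251783]
```

Request:
step_arm --series '[[[0,0,0],[0,0,-0.5],0.6],[[0,0,0],[0,0,-0.3],0.6],[[0,0,0],[0,0,0],0.6]]'

```text
t: 14.55
tcp_pos: [0.5439, 0.176, 0.242]
eef_rot: [-179.9, -0.0, -79.5]
ft_force: [0.2, 0.4, 6.8]
gripper_width: 0.64
```

```bash
python3 - <<'E'
from h import *
s=env.read_state();print(s["tcp_pos"],s["eef_rot"],s["ft_force"],s["wrist_torque"])
E
```

```text
[0.54394446 0.17595636 0.24197317] [-1.79908249e+02 -3.50993229e-03 -7.95467187e+01] [0.2021541  0.39301358 6.82792546] [0.1139248  0.03195952 0.03539919]
```

Request:
step_arm --series '[[[0,0,-0.03],[0,0,0],0.6],[[0,0,-0.03],[0,0,0],0.6],[[0,0,0],[0,0,0],0.6]]'

```text
t: 14.8
tcp_pos: [0.5439, 0.176, 0.2436]
eef_rot: [-179.9, -0.0, -79.6]
ft_force: [0.2, 0.0, 5.7]
gripper_width: 0.649
```

Request:
step_arm --series '[[[0,0,-0.02],[0,0,0],0.6],[[0,0,-0.02],[0,0,0],0.6],[[0,0,0],[0,0,0],0.6]]'

```text
t: 15.05
tcp_pos: [0.5438, 0.1759, 0.2437]
eef_rot: [180.0, 0.0, -79.6]
ft_force: [2.8, 0.5, -1.3]
gripper_width: 0.644
```

```bash
python3 - <<'E'
from h import *
s=env.read_state();print(s["tcp_pos"],s["eef_rot"],s["ft_force"],s["wrist_torque"])
E
```

```text
[0.54376657 0.17594226 0.24374979] [ 1.79998567e+02  8.07128133e-04 -7.95614268e+01] [ 2.83807564  0.49468007 -1.25042085] [ 0.20072497 -0.70951395 -0.01828152]
```

Vertical stop at 0.2437, about 3.5 mm above the turning height, so the lugs appear seated. I'll do a short counter-twist to check the lock.

Request:
step_arm --series '[[[0,0,0.02],[0,0,-0.8],0.6],[[0,0,0],[0,0,-0.8],0.6],[[0,0,0],[0,0,-0.6],0.6],[[0,0,0],[0,0,0],0.6]]'

```text
t: 15.38
tcp_pos: [0.5436, 0.1759, 0.2437]
eef_rot: [180.0, -0.0, -77.3]
ft_force: [2.1, 0.8, 2.8]
gripper_width: 0.647
```

```bash
python3 - <<'E'
from h import *
s=env.read_state();print(s["tcp_pos"],s["eef_rot"],s["ft_force"],s["wrist_torque"])
E
```

```text
[0.54357649 0.17593273 0.24368913] [ 1.79999532e+02 -6.41605984e-03 -7.73028324e+01] [2.08755527 0.80033656 2.77606718] [ 0.04604881 -0.34911852 -0.0032755 ]
```

Request:
step_arm --series '[[[0,0,0],[0,0,-0.8],0.6],[[0,0,0],[0,0,-0.7],0.6],[[0,0,0],[0,0,0],0.6]]'

```text
t: 15.63
tcp_pos: [0.5435, 0.1759, 0.2437]
eef_rot: [180.0, -0.0, -75.8]
ft_force: [-0.2, -0.1, 2.5]
gripper_width: 0.64
```

```bash
python3 - <<'E'
from h import *
s=env.read_state();print(s["tcp_pos"],s["eef_rot"],s["ft_force"],s["wrist_torque"])
E
```

```text
[0.54350199 0.17594498 0.24365084] [ 1.79984569e+02 -4.36376004e-03 -7.57918373e+01] [-0.16509936 -0.14238708  2.47918842] [ 0.04036332 -0.08199637  0.02461426]
```

Request:
step_arm --series '[[[0,0,0],[0,0,-0.8],0.6],[[0,0,0],[0,0,-0.8],0.6],[[0,0,0],[0,0,-0.6],0.6],[[0,0,0],[0,0,0],0.6]]'

```text
t: 15.97
tcp_pos: [0.5436, 0.176, 0.2437]
eef_rot: [-180.0, -0.0, -73.6]
ft_force: [0.3, 0.4, 3.1]
gripper_width: 0.645
```

```bash
python3 - <<'E'
from h import *
s=env.read_state();print(s["tcp_pos"],s["eef_rot"],s["ft_force"],s["wrist_torque"])
E
```

```text
[0.54361903 0.17596179 0.24368023] [-1.79995316e+02 -4.35111355e-03 -7.36126502e+01] [0.3379746  0.38120143 3.06370175] [-0.05924712 -0.07829305 -0.09962752]
```

The counter-twist meets resistance (−0.1 N m) after about 5.5° of seat play, so it is locked. I'll turn back to the stop, relax and release.

Request:
step_arm --series '[[[0,0,0],[0,0,2],0.6],[[0,0,0],[0,0,2],0.6],[[0,0,0],[0,0,1.2],0.6],[[0,0,0],[0,0,0],0.6]]'

```text
t: 16.3
tcp_pos: [0.5436, 0.1761, 0.2437]
eef_rot: [-180.0, 0.0, -78.9]
ft_force: [0.6, 0.4, 4.5]
gripper_width: 0.645
```

Request:
step_arm --series '[[[0,0,0],[0,0,0],0.4],[[0,0,0],[0,0,0],0.2],[[0,0,0],[0,0,0],0],[[0,0,0],[0,0,0],0],[[0,0,0],[0,0,0],0],[[0,0,0],[0,0,0],0]]'

```text
t: 16.8
tcp_pos: [0.5435, 0.176, 0.2434]
eef_rot: [180.0, 0.0, -78.8]
ft_force: [0.7, 0.1, 0.0]
gripper_width: 0.997
```

Now I raise straight up and clear away.

Request:
step_arm --series '[[[0,0,-0.3],[0,0,0],0],[[0,0,-0.6],[0,0,0],0],[[0,0,-0.8],[0,0,0],0],[[0,0,-0.8],[0,0,0],0],[[0,0,-0.8],[0,0,0],0],[[0,0,-0.8],[0,0,0],0],[[0,0,-0.4],[0,0,0],0],[[0,0,0],[0,0,0],0]]'

```text
t: 17.47
tcp_pos: [0.544, 0.176, 0.3821]
eef_rot: [-179.7, -0.0, -78.8]
ft_force: [-0.5, -0.0, 0.4]
gripper_width: 1.0
```

Request:
step_arm --series '[[[0.7,0,0],[0,0,0],0],[[0.9,0,0],[0,0,0],0],[[0.9,0,0],[0,0,0],0],[[0.9,0,0],[0,0,0],0],[[0.9,0,0],[0,0,0],0],[[0.9,0,0],[0,0,0],0],[[0.6,0,0],[0,0,0],0],[[0,0,0],[0,0,0],0]]'

```text
t: 18.13
tcp_pos: [0.5775, 0.0022, 0.3772]
eef_rot: [179.9, 0.0, -79.1]
ft_force: [-0.2, -0.1, -0.7]
gripper_width: 1.003
```

```bash
python3 - <<'E'
from lug import *
s=env.read_state();print(s["t"],s["tcp_pos"])
a=eyes.grab_frame("side");b=eyes.grab_frame("top")
G=np.array([.5442,.176,.205]);L=G+[0,0,.0885]
cs=[(L+[0,0,.012],.022,(0,255,0)),(L,.022,(255,255,0)),(G,.028,(255,0,255))]
o=np.zeros((600,800,3),np.uint8)
o[:600,:400]=ov(a,(270,130,50,75),8,cs)
o[:400,400:]=ov(b,(215,195,50,50),8,cs[:1]);cv2.imwrite("pics/f1.png",o);save(a,"f2.png");save(b,"f3.png")
E
```

```text
18.1333 [0.57748471 0.00219179 0.37723331]
```

View pics/f1.png

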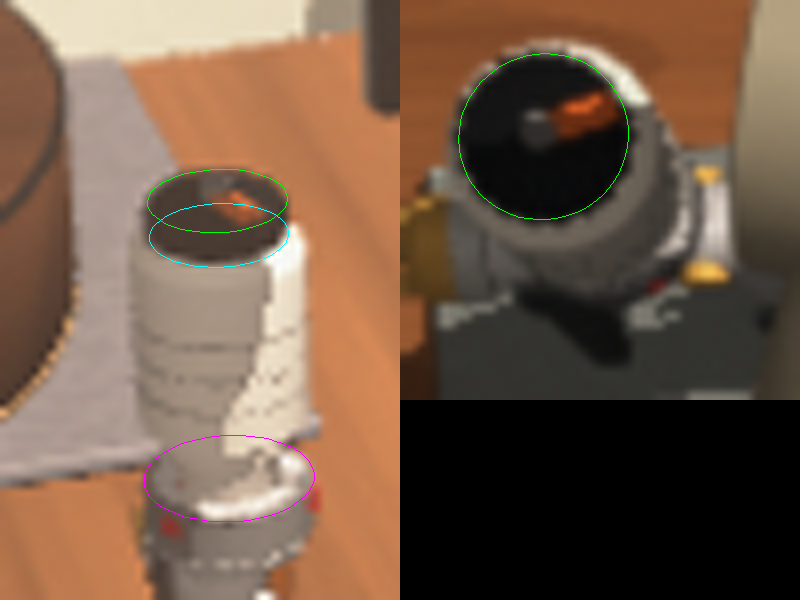

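View pics/f2.png

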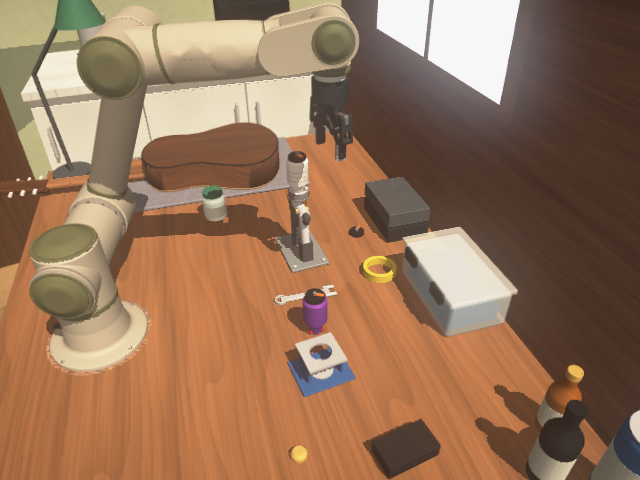

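The crops show the cup upright on the gun, its lid on the predicted locked outline in both views. The bar points to about −68°, as the turn predicts. The stand is empty and the bystanders have not moved, so I'm handing in.

```bash
python3 - <<'E'
from h import *
print(env.job_done(), env.read_state()["t"])
E
```

```text
the job is handed in; nothing more can be done
the job is handed in; nothing more can be done
```

The white cup is locked onto the spray gun. I handed the job in shortly after t ≈ 18.2 s, with the gripper open and clear of everything.

- **What I did:** I lifted the cup from its stand and lined it up using its red lugs, seen by the side camera. The lugs entered the slots on the first try, with no search needed. I pressed it down at about 12 N at most and twisted it clockwise about 56°, slot play included, to a solid stop felt at 0.47 N m. I eased the twist, because friction at the stop was holding the cup down, and it rose into the seats. Then I released it and moved away.
- **Lock:** Before release, an upward pull met a hard stop about 3.5 mm above the turning height. A backward twist met the seat wall, a light 0.1 N m, after about 5.5° of play.
- **Final pictures:** After release, the lid lies on its predicted locked outline in both cameras. The orange bar points to about −68°, as the turn predicts. The cup is upright, and in the side picture the other things look unmoved.
- **Small disagreements:** My height from the arm read about 0.8 mm above the nominal locked height. The gripper's fixed 60 N (half its 120 N maximum) may have exceeded the 30–45 N stated as harmless. I had no grip-force reading, and I saw no damage in the pictures.

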